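Refit a round inspection cover flush on its push-in studs

TASK

Close up the grey housing: take the loose steel socket out of its round recess and put it in the blue tray, then slide the round aluminium cover, circled face up as it lies, into the recess and press it down until it sits fully home on the recess floor, level and flush with the housing's top all the way round. Leave the tin, the battery, the oil bottle and the wrench where they are.

Things in the scene. Friction and masses are not known exactly. Their poses are not given: they have to be found in the camera images.
- housing: low grey metal equipment housing fixed to the bench, 230 (its x) x 360 (its y) x 50 mm high, flat top. In mid-top is a round flat-floored recess, 114 mm in diameter and 8 mm deep. A fixed black cable gland, 24 mm in diameter and 36 mm tall, stands on the top 98 mm from the centre along the housing's +x. Origin: centre of the underside; z up
- seat (a point): centre of the recess floor of the housing, 42 mm above the housing's underside and 8 mm below its top; axes as the housing
- stud0_top (a point): tip of a black rubber cone-shaped stud, 26 mm wide at its base, 8 mm at its flat tip, standing 2 to 5 mm above the recess floor, 38 mm from the recess centre. It slides stiffly straight down (about 9 N) until level with the recess floor and stays where it is pushed. The three studs are 120 degrees apart (this one: towards the housing's +x)
- stud1_top (a point): second stud, like the first, 120 degrees anticlockwise from it seen from above; its tip
- stud2_top (a point): third stud, like the first, 240 degrees anticlockwise from it seen from above; its tip
- cover: plain round aluminium cover disc, 110 mm in diameter, 8 mm thick, about 0.2 kg, with a thin circle drawn on its upper face; at first it lies loose and flat on the housing's top, on one side (+y or -y) of the recess. Origin: centre of its underside; z up. Fully home, its top is flush with the housing's top
- socket: small steel wrench socket, a round cylinder 24 mm in diameter and 34 mm tall, standing upright on the recess floor between the studs. Origin: centre of its underside; z along its axis
- socket_mid (a point): middle of the socket, on its axis 17 mm above its underside
- tray: blue plastic open tray fixed on the bench beside the housing, 140 (its x) x 100 (its y) x 35 mm high, walls and floor 4 mm thick. Origin: centre of the underside; z up
- tin: bystander: small round tin, 48 mm in diameter, 55 mm tall, standing on the housing's top on the side of the recess away from the cover. Origin: centre of its underside
- battery: bystander: black power-tool battery, 110 (its x) x 75 x 60 mm high, on the bench on the side of the housing away from the tray. Origin: centre of its underside
- oil: bystander: white plastic oil bottle, 56 mm in diameter, 160 mm tall, standing on the bench to the right (-y) of the housing. Origin: centre of its underside
- wrench: bystander: steel wrench, 160 mm long, lying on the bench to the left (+y) of the housing. Origin: under its middle, x along its length
Things that resemble listed ones, but are neither listed nor needed, are in the scene too. Leave any green look-alike of the tray alone.

How it is judged (in metres and radians):
At the end, for the whole second after the job is handed in: Cover at rest in the recess, its centre within 6 mm of the recess centre and at most 1.3 mm above the floor, level within 1 degree, circled face up; socket at rest inside the tray, its middle below the rim; tin, battery, oil bottle and wrench moved no more than 30 mm and not knocked over (horizontal distance between cover and seat below 0.006 m and z of cover in the frame of seat below 0.0013 m and angle between the z axis of cover and the z axis of housing, either way round below 0.018 rad and angle between cover's own z axis and vertical below 0.1 rad and x of socket_mid in the frame of tray between -0.066 and 0.066 m and y of socket_mid in the frame of tray between -0.046 and 0.046 m and z of socket_mid in the frame of tray below 0.035 m and linear speed of cover below 0.01 m/s and linear speed of socket below 0.02 m/s); the robot touches nothing.
It fails at once if the tin was moved by more than 30 mm or knocked over (distance of tin from where it was at the start of the episode above 0.03 m or angle between tin's own z axis and vertical above 0.5 rad).
It fails at once if the battery was moved by more than 30 mm or knocked over (distance of battery from where it was at the start of the episode above 0.03 m or angle between battery's own z axis and vertical above 0.5 rad).
It fails at once if the oil bottle was moved by more than 30 mm or knocked over (distance of oil from where it was at the start of the episode above 0.03 m or angle between oil's own z axis and vertical above 0.5 rad).
It fails at once if the wrench was moved by more than 30 mm or knocked over (distance of wrench from where it was at the start of the episode above 0.03 m or angle between wrench's own z axis and vertical above 0.5 rad).
It also fails if it takes over 72 s, if anything falls off the work surface, if the arm or the gripper's body presses on something with over 40 N, if the wrist force passes 120 N, or if a joint passes its speed limit or range.

ROBOT

A 7-joint arm with a two-finger parallel gripper is mounted at the origin on the work surface. World frame = base frame: x ahead of the robot, y to its left, z up, the work surface at z = 0. Lengths are in mm, angles in rad, forces in N, time in s.
With the tool pointing down it reaches from about 425 to 875 mm from the base axis. Payload 4.7 kg.
Tool frame: the origin (TCP) lies on the centre line of the jaws, within the pads' length; the fingertips stand 22 mm ahead of it and the grasp point (between the pads) lies 3 mm ahead of it; z points along the fingers, y is the line along which they close (so a half turn about z gives the same grasp; the last joint's range is limited). The gripper opens to 85 mm and grips with 20 to 120 N. Pads are 22 mm wide; open, the fingers measure 114 mm over their backs; the gripper's body (76 mm by 85 mm) begins 54 mm behind the grasp point. The pads swing forward as they close: fully open they stand 13 mm farther back than shut.
Start: joints at [-1.248, 0.321, -0.07, 1.45, 0.023, 1.371, -0.057], TCP at [197.571, 619.264, 253.349] pointing down, gripper open.
Joint ranges: [-2.86, 2.86], [-0.3, 2.09], [-1.38, 1.24], [0.06, 2.45], [-1.56, 4.7], [0.09, 2.05], [-2.69, 2.69]. Speed limits (rad/s): [2.57, 2.57, 3.14, 3.14, 3.14, 3.14, 3.14].

INTERFACE

Orientations are given as a unit quaternion [w, x, y, z].
In Python, from rig import robot gives the robot as it stands.
- The arm moves only by the shell command python3 -m pendant 'ROWS'. ROWS is JSON, a list of rows, each an object with "offset": the shift along the tool's x, y, z in m, a list of three; "rotation": the turn, a rotation vector about the tool's x, y, z in degrees, a list of three; "fingers": the closure, from 0 (fully open) to 1 (shut). In form: [{"offset": [tx, ty, tz], "rotation": [rx, ry, rz], "fingers": fingers}, ...]. A call has 1 to 12 rows; each row shifts and turns the commanded pose from where the row before left it, along the tool's axes as they then stand; what a row does not reach is not made up. A row lasts 1/8 s, in which the tool goes at most 62.5 mm and 10.7 degrees, less where a joint would pass 70% of its speed; a pose out of reach is approached as far as the arm can. A call is refused whole if a number of a shift passes 0.0625 or a number of a turn 10.7, either way. A call with a gripper value outside its range is refused whole. The fingers move at their own pace and stop on an object; the grip force is fixed at half the most. Time passes only in rows, so rows that do not move let the fingers close. It gives the time, the measured TCP pose, the force, the opening and the grip force at its end, in the units of the state.
- robot.get_obs(): the state, without advancing time (a new reading comes with each control period).
- robot.grab_frame(name): name is "scene" or "top" or "wrist"; returns a dict with "img" (384x512x3 uint8, red, green, blue), "fx", "fy", "cx", "cy" (pixels), "cam_to_world" (4x4, takes a point from camera to world coordinates); the wrist camera has in their place "tool_from_camera" (4x4, takes a point from camera to tool coordinates, whose origin is the TCP and whose axes are the flange's). Camera axes: x right, y down, z forward; pixel columns grow to the right and rows downward; lengths in mm; the calibration is good to about 2 mm. A picture is of the moment at which its call begins: read the wrist's pose just before it. There is no depth.
- robot.hand_in(): hands the job in; it is judged then, once.
The state is a dict: "t": time; "joint_pos": joint angles; "joint_vel": joint speeds; "tau": joint torques, N m; "position": TCP position; "tool_rot": TCP orientation; "wrist_force": force on the tool from outside, world axes, zero at the start; "moment": the same for the moment, N m; "grip_width": opening from 0.0 (shut) to 1.0 (fully open); "finger_force": force on a finger pad.
Only numpy, scipy, OpenCV 4.12 (cv2) and the standard library are available. Lean on these libraries where they do the work, as an engineer would, in place of code of your own. Each camera call takes 0.05 s, during which the arm holds its last target. There are 200 camera calls.

## Working session

There is one attempt and no reset: what is moved stays moved. The work goes in short steps, Python scripts to look and compute and a shell command to move; the robot and the scene stay as the last step left them, time stands still between calls to the robot, and variables do not carry over. Pictures are saved under pics/ and viewed, at most 10 in all, crops included, and the job is handed in when it is done.

```bash
mkdir -p pics; cat > h.py <<'E'
import numpy as np, cv2
from rig import robot
from scipy.spatial.transform import Rotation as R
def cam(name):
    o=robot.get_obs(); f=robot.grab_frame(name)
    if name=='wrist':
        T=np.eye(4); q=o['tool_rot']; T[:3,:3]=R.from_quat([q[1],q[2],q[3],q[0]]).as_matrix(); T[:3,3]=o['position']
        f['cam_to_world']=T@np.array(f['tool_from_camera'])
    f['cam_to_world']=np.array(f['cam_to_world']); return f
def ray(f,u,v,z):
    M=f['cam_to_world']; d=M[:3,:3]@[(u-f['cx'])/f['fx'],(v-f['cy'])/f['fy'],1]; c=M[:3,3]
    return c+d*(z-c[2])/d[2]
def pix(f,p):
    M=np.linalg.inv(f['cam_to_world']); q=M[:3,:3]@p+M[:3,3]; return f['fx']*q[0]/q[2]+f['cx'],f['fy']*q[1]/q[2]+f['cy']
def save(f,n): cv2.imwrite('pics/'+n+'.png',f['img'][:,:,::-1])
E
python3 - <<'E'
from h import *
np.set_printoptions(suppress=True,precision=3)
import pickle
fs={n:cam(n) for n in('scene','top')}
pickle.dump(fs,open('f0.pkl','wb'))
for n in fs: print(n,fs[n]['fx'],fs[n]['cx'],fs[n]['cy'],fs[n]['cam_to_world'])
im=np.hstack([fs['scene']['img'],fs['top']['img']])
for n in fs: save(fs[n],n+'0')
print(robot.get_obs())
E
```

```text
scene 443.37618846983304 250.79764539543214 184.96108362207522 [[   0.46     0.499   -0.735 1289.687]
 [   0.888   -0.241    0.392 -469.117]
 [   0.018   -0.832   -0.554  712.269]
 [   0.       0.       0.       1.   ]]
top 349.7978933674031 252.82546403370554 189.8398598119536 [[   0.026   -0.989    0.143  277.727]
 [  -0.999   -0.031   -0.031  -13.166]
 [   0.035   -0.142   -0.989 1048.044]
 [   0.       0.       0.       1.   ]]
{'t': 0.1, 'joint_pos': array([-1.248,  0.322, -0.07 ,  1.452,  0.023,  1.371, -0.057]), 'joint_vel': array([-0.001, -0.001, -0.002, -0.001,  0.   ,  0.001, -0.   ]), 'tau': array([ -0.   , -49.488,  -0.384, -31.521,   0.013,   0.008,  -0.   ]), 'position': array([197.443, 618.83 , 252.323]), 'tool_rot': array([-0.   ,  0.154,  0.988, -0.001]), 'wrist_force': array([-0.245, -0.543,  0.257]), 'moment': array([-0.039, -0.046, -0.001]), 'finger_force': 0.0, 'grip_width': 1.0027419949773626}
```

View pics/top0.png

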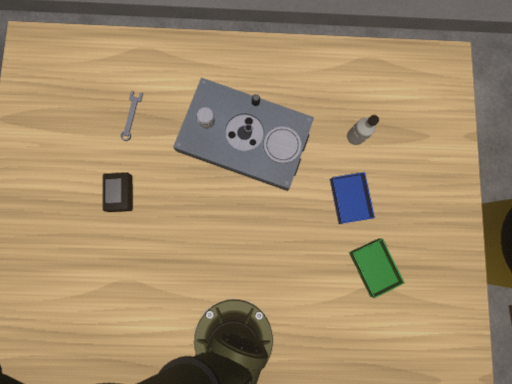

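View pics/scene0.png

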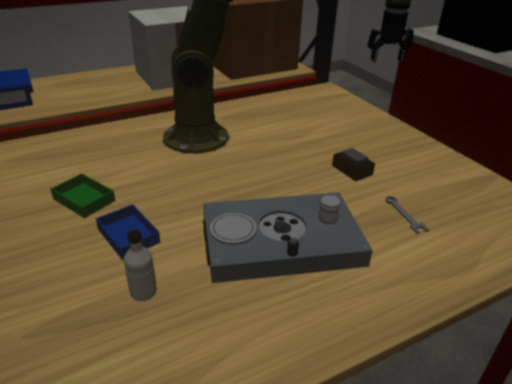

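Candidates: the tray is blue at top (353,198), not the green one at (376,267) or the blue box in the background at scene (12,87). The cover is the circled disc at (283,145), not the recess at (244,132). The socket is in the recess at about (245,130), not the gland at (255,100) or the studs.

```bash
python3 - <<'E'
from h import *
import pickle
np.set_printoptions(suppress=True,precision=1)
fs=pickle.load(open('f0.pkl','rb'));t=fs['top']
for n,u,v,z in [('recess',244,132,50),('cover',283,145,58),('tin',205,117,105),('gland',255.5,99,86),('traytl',333,177,35),('tr',364,173,35),('br',373,216,35),('bl',340,223,35),('h1',203,80,50),('h2',312,118,50),('h3',289,187,50),('h4',175,148,50),('oil',373,120,160),('batt',117,190,60),('wr',131,115,5)]:
    print(n,ray(t,u,v,z)[:2])
c=cv2.resize(t['img'][60:240,160:400],None,fx=3.3,fy=3.3,interpolation=cv2.INTER_CUBIC)
cv2.imwrite('pics/crop.png',c[:,:,::-1])
print(robot.grab_frame('wrist')['tool_from_camera'])
E
```

```text
recess [593.8 -13.9]
cover [ 556.3 -129. ]
tin [615.7  96.4]
gland [682.3 -44.1]
traytl [ 470.3 -281.9]
tr [ 485.5 -375.2]
br [ 358.  -399.4]
bl [ 334.8 -301.6]
h1 [750.9 114. ]
h2 [ 644.8 -215.8]
h3 [ 433.8 -149.1]
h4 [538.1 185.4]
oil [ 605.1 -357.7]
batt [408.3 338.4]
wr [649.1 334.4]
[[  -0.    -1.    -0.3   74.4]
 [   1.    -0.     0.    -0.2]
 [  -0.    -0.3    1.  -120.6]
 [   0.     0.     0.     1. ]]
```

View pics/crop.png

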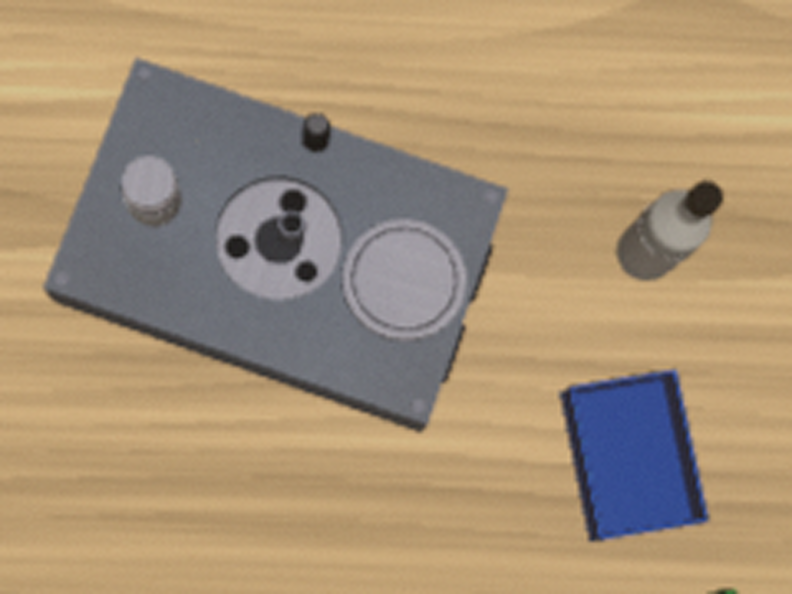

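```bash
python3 -m pendant '[{"offset":[-0.0475,-0.04,0],"rotation":[0,0,0],"fingers":0},{"offset":[-0.0475,-0.04,0],"rotation":[0,0,0],"fingers":0},{"offset":[-0.0475,-0.04,0],"rotation":[0,0,0],"fingers":0},{"offset":[-0.0475,-0.04,0],"rotation":[0,0,0],"fingers":0},{"offset":[-0.0475,-0.04,0],"rotation":[0,0,0],"fingers":0},{"offset":[-0.0475,-0.04,0],"rotation":[0,0,0],"fingers":0},{"offset":[-0.0475,-0.04,0],"rotation":[0,0,0],"fingers":0},{"offset":[-0.0475,-0.04,0],"rotation":[0,0,0],"fingers":0},{"offset":[-0.0475,-0.04,0],"rotation":[0,0,0],"fingers":0},{"offset":[-0.0475,-0.04,0],"rotation":[0,0,0],"fingers":0},{"offset":[-0.0475,-0.04,0],"rotation":[0,0,0],"fingers":0.3},{"offset":[0,0,0],"rotation":[0,0,0],"fingers":0.3}]' | tail -c 1200
python3 - <<'E'
from h import *
import pickle
w=cam('wrist');pickle.dump(w,open('f1.pkl','wb'));save(w,'w1');o=robot.get_obs();print(o['position'],o['tool_rot'],o['grip_width'],w['fx'])
E
```

```text
t: 1.65
position: [563.0, 34.7, 253.1]
tool_rot: [0.001, 0.159, 0.987, -0.002]
wrist_force: [0.4, 1.8, -0.1]
grip_width: 0.7
finger_force: 0.0
[562.02687506  38.53122035 252.93950718] [-2.12304108e-04  1.56436206e-01  9.87687912e-01 -5.07928577e-04] 0.6975737272185173 315.3042588286056
```

View pics/w1.png

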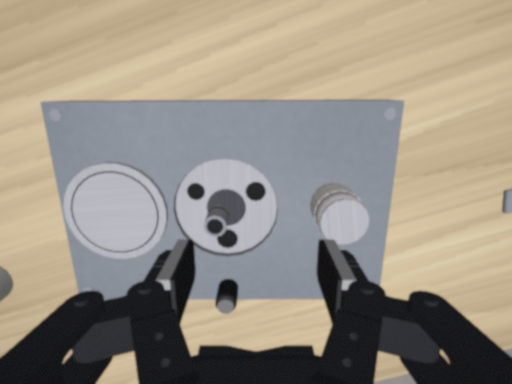

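The wrist view shows the cover at left (115,210), the recess at (226,207), the socket top at about (216,226) and its foot at (222,212), the tin at right (343,215) and the gland at (227,295). Next I fit the outlines.

```bash
cat > fit.py <<'E'
from h import *
def circ(f,c0,z,r0,rng=8,n=180):
    # fit a horizontal circle of radius r0 at height z: maximise edge gradient along model circle
    g=cv2.GaussianBlur(cv2.cvtColor(f['img'],cv2.COLOR_RGB2GRAY),(3,3),0).astype(np.float32)
    a=np.linspace(0,2*np.pi,n,endpoint=False)
    M=np.linalg.inv(f['cam_to_world'])
    def samp(c,r):
        P=np.c_[c[0]+r*np.cos(a),c[1]+r*np.sin(a),np.full(n,z)]@M[:3,:3].T+M[:3,3]
        return cv2.remap(g,(f['fx']*P[:,0]/P[:,2]+f['cx']).astype(np.float32),(f['fy']*P[:,1]/P[:,2]+f['cy']).astype(np.float32),1)[:,0]
    best=max((np.sum(np.clip(np.abs(samp((x,y),r0-1.5)-samp((x,y),r0+1.5)),0,40)),x,y) for x in np.arange(c0[0]-rng,c0[0]+rng+.1,.5) for y in np.arange(c0[1]-rng,c0[1]+rng+.1,.5))
    return np.array(best)
E
python3 - <<'E'
from fit import *
import pickle
np.set_printoptions(suppress=True,precision=1)
w=pickle.load(open('f1.pkl','rb'));t=pickle.load(open('f0.pkl','rb'))['top']
cs=[ray(w,*p,50)[:2] for p in[(41,102),(403,100),(383,299),(79,300)]]
print('corners',cs,np.mean(cs,0))
for f in(w,t):
    print('recess',circ(f,(592,-15),50,57),'cover',circ(f,(556,-129),58,55),'tin',circ(f,(616,96),105,24))
print('sock top',ray(w,216,226,76),'foot',ray(w,222,212,42))
print('socket',circ(w,ray(w,216,226,76)[:2],76,12,6))
print('stud px',[ray(w,*p,46)[:2] for p in[(228,238),(196,191),(256,191)]], 'gland top',ray(w,226,303,86))
c=cv2.resize(w['img'][150:310,170:290],None,fx=3.5,fy=3.5,interpolation=cv2.INTER_CUBIC); cv2.imwrite('pics/c2.png',c[:,:,::-1])
E
```

```text
corners [array([ 433.7, -146.7]), array([544.2, 193.3]), array([765. , 128.7]), array([ 651.8, -219.7])] [598.7 -11.1]
recess [4394.9  598.   -12.5] cover [5230.   561.5 -124.5] tin [3965.9  623.    98. ]
recess [2704.9  591.5  -14. ] cover [3067.9  559.5 -126.5] tin [2999.3  622.5   97.5]
sock top [603.1 -21.8  76. ] foot [601.8 -18.5  42. ]
socket [6194.9  602.6  -21.8]
stud px [array([632.5, -22. ]), array([568.7, -36.1]), array([589.1,  26. ])] gland top [686.9 -40.3  86. ]
```

View pics/c2.png

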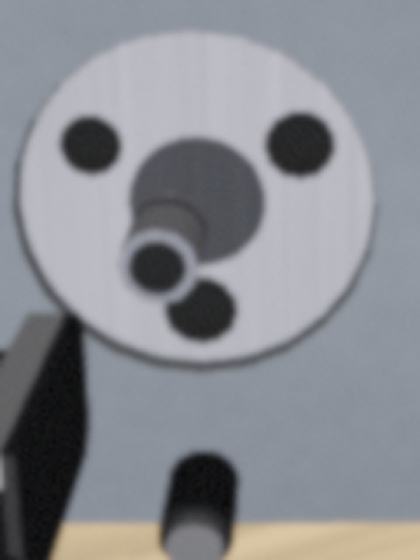

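```bash
python3 -m pendant '[{"offset":[-0.0285,-0.022,0.0],"rotation":[0,0,0],"fingers":0.45},{"offset":[-0.0285,-0.0225,0.02],"rotation":[0,0,0],"fingers":0.45},{"offset":[0,0,0.045],"rotation":[0,0,0],"fingers":0.45},{"offset":[0,0,0.045],"rotation":[0,0,0],"fingers":0.45},{"offset":[0,0,0],"rotation":[0,0,0],"fingers":0.45},{"offset":[0,0,0],"rotation":[0,0,0],"fingers":0.45}]'
python3 - <<'E'
from fit import *
w=cam('wrist');save(w,'w2');o=robot.get_obs();print(o['position'],o['tool_rot'],o['grip_width'])
print('socket',circ(w,(602.5,-21.5),76,12,6),circ(w,(602.5,-21.5),76,8.5,6),'recess',circ(w,(597,-12.5),50,57))
E
```

```text
t: 2.45
position: [603.2, -17.2, 145.0]
tool_rot: [0.001, 0.153, 0.988, 0.0]
wrist_force: [-0.1, 0.3, 0.3]
grip_width: 0.555
finger_force: 0.0
[603.76596837 -17.53485207 145.66633884] [1.67723748e-03 1.53148468e-01 9.88201559e-01 6.41946640e-04] 0.5512439148916612
socket [6465.453125  601.5       -23.      ] [7200.   603.5  -23. ] recess [5818.37890625  598.5         -12.5       ]
```

View pics/w2.png

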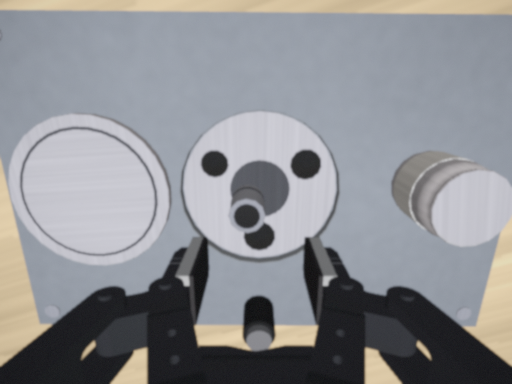

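The socket top at (247,215) sits about 5 mm to -y of the jaw centre. I'll correct for that, descend and grip.

```bash
python3 -m pendant '[{"offset":[-0.0005,-0.005,0.02],"rotation":[0,0,0],"fingers":0.45},{"offset":[0,0,0.03],"rotation":[0,0,0],"fingers":0.45},{"offset":[0,0,0.024],"rotation":[0,0,0],"fingers":0.45},{"offset":[0,0,0],"rotation":[0,0,0],"fingers":0.45},{"offset":[0,0,0],"rotation":[0,0,0],"fingers":1},{"offset":[0,0,0],"rotation":[0,0,0],"fingers":1},{"offset":[0,0,0],"rotation":[0,0,0],"fingers":1},{"offset":[0,0,0],"rotation":[0,0,0],"fingers":1}]'
```

```text
t: 3.5
position: [602.5, -23.5, 70.7]
tool_rot: [0.001, 0.154, 0.988, 0.0]
wrist_force: [-0.6, -1.0, 5.3]
grip_width: 0.26
finger_force: 58.9
```

```bash
python3 -m pendant '[{"offset":[0,0,-0.025],"rotation":[0,0,0],"fingers":1},{"offset":[0,0,-0.04],"rotation":[0,0,0],"fingers":1},{"offset":[0,0,-0.025],"rotation":[0,0,0],"fingers":1},{"offset":[0.010,-0.0445,0],"rotation":[0,0,0],"fingers":1},{"offset":[0.010,-0.0445,0],"rotation":[0,0,0],"fingers":1},{"offset":[0.010,-0.0445,0],"rotation":[0,0,0],"fingers":1},{"offset":[0.010,-0.0445,0],"rotation":[0,0,0],"fingers":1},{"offset":[0.010,-0.0445,0],"rotation":[0,0,0],"fingers":1},{"offset":[0.010,-0.0445,0],"rotation":[0,0,0],"fingers":1},{"offset":[0.010,-0.0445,0],"rotation":[0,0,0],"fingers":1},{"offset":[0.010,-0.0445,0],"rotation":[0,0,0],"fingers":1},{"offset":[0,0,0],"rotation":[0,0,0],"fingers":1}]'
python3 - <<'E'
from h import *
w=cam('wrist');o=robot.get_obs();print(o['position'])
b=cv2.inRange(cv2.cvtColor(w['img'],cv2.COLOR_RGB2HSV),(110,120,60),(130,255,255))
n,l,s,c=cv2.connectedComponentsWithStats(b);i=1+np.argmax(s[1:,4]);cn=cv2.findContours((l==i).astype('uint8'),0,1)[0][0]
r=cv2.boxPoints(cv2.minAreaRect(cn));print(s[i],c[i],[ray(w,*p,35)[:2].round() for p in r],[ray(w,*p,0)[:2].round() for p in r])
E
```

```text
t: 5.0
position: [413.9, -341.9, 159.5]
tool_rot: [-0.0, 0.158, 0.988, -0.001]
wrist_force: [0.0, 0.8, -0.6]
grip_width: 0.261
finger_force: 58.9
[ 415.63191729 -339.47964692  159.22882005]
[268 225  32  20  55] [284.94545455 235.85454545] [array([ 454., -347.]), array([ 447., -342.]), array([ 467., -318.]), array([ 474., -323.])] [array([ 470., -351.]), array([ 462., -345.]), array([ 485., -318.]), array([ 493., -324.])]
```

```bash
python3 -m pendant '[{"offset":[0,0,0.04],"rotation":[0,0,0],"fingers":1},{"offset":[0,0,0.04],"rotation":[0,0,0],"fingers":1},{"offset":[0,0,0.025],"rotation":[0,0,0],"fingers":1},{"offset":[0,0,0.016],"rotation":[0,0,0],"fingers":1},{"offset":[0,0,0],"rotation":[0,0,0],"fingers":1},{"offset":[0,0,0],"rotation":[0,0,0],"fingers":0.55},{"offset":[0,0,0],"rotation":[0,0,0],"fingers":0.55},{"offset":[0,0,0],"rotation":[0,0,0],"fingers":0.55},{"offset":[0,0,-0.02],"rotation":[0,0,0],"fingers":0.55},{"offset":[0,0,-0.05],"rotation":[0,0,0],"fingers":0.55},{"offset":[0,0,-0.05],"rotation":[0,0,0],"fingers":0.55},{"offset":[0,0,0],"rotation":[0,0,0],"fingers":0.55}]'
python3 - <<'E'
from h import *
w=cam('wrist');save(w,'w3')
E
```

```text
t: 6.55
position: [419.3, -340.5, 163.9]
tool_rot: [0.005, 0.154, 0.988, -0.001]
wrist_force: [0.9, 0.4, -0.0]
grip_width: 0.446
finger_force: 0.0
```

View pics/w3.png

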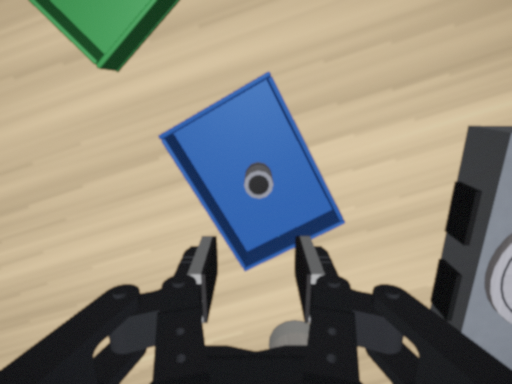

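The socket stands in the blue tray at (258,180). Next I place the opened fingers behind the cover, with the tool turned 90°.

```bash
python3 -m pendant '[{"offset":[-0.0175,0.046,0],"rotation":[0,0,0],"fingers":0.3},{"offset":[-0.0175,0.0465,0],"rotation":[0,0,0],"fingers":0.3},{"offset":[-0.0175,0.046,0],"rotation":[0,0,0],"fingers":0.3},{"offset":[-0.0175,0.0465,0],"rotation":[0,0,0],"fingers":0.3},{"offset":[0,0,0],"rotation":[0,0,10],"fingers":0.3},{"offset":[0,0,0],"rotation":[0,0,10],"fingers":0.3},{"offset":[0,0,0],"rotation":[0,0,10],"fingers":0.3},{"offset":[0,0,0],"rotation":[0,0,10],"fingers":0.3},{"offset":[0,0,0],"rotation":[0,0,10],"fingers":0.3},{"offset":[0,0,0],"rotation":[0,0,10],"fingers":0.3},{"offset":[0,0,0],"rotation":[0,0,10],"fingers":0.3},{"offset":[0,0,0],"rotation":[0,0,10],"fingers":0.3}]' >/dev/null
python3 -m pendant '[{"offset":[0,0,0],"rotation":[0,0,10],"fingers":0.3},{"offset":[0,0,0],"rotation":[0,0,0],"fingers":0.3},{"offset":[0,0,0],"rotation":[0,0,0],"fingers":0.3}]'
cat > st.py <<'E'
from fit import *
np.set_printoptions(suppress=True,precision=2)
o=robot.get_obs();q=o['tool_rot'];m=R.from_quat([*q[1:],q[0]]).as_matrix()
X=np.array([.951,-.309]);Y=np.array([.309,.951]);H=np.array([598,-12.5])
hs=lambda p:np.array([(p[:2]-H)@X,(p[:2]-H)@Y])
if __name__=='__main__':
    print('tool in housing',hs(o['position']),'z',o['position'][2],'xaxis',m[:2,0],'zax',m[:,2],'F',o['wrist_force'],o['joint_pos'])
E
python3 - <<'E'
import runpy;runpy.run_path('st.py',run_name='__main__')
from st import *
w=cam('wrist');save(w,'w4')
for f in (w,cam('wrist')):
    print('cover',hs(circ(f,(561,-125),58,55)[1:]),'recess',hs(circ(f,H,50,57)[1:]))
E
```

```text
t: 8.48
position: [539.5, -183.1, 157.9]
tool_rot: [-0.0, 0.807, 0.591, -0.0]
wrist_force: [-0.6, 0.6, 0.3]
grip_width: 0.702
finger_force: 0.0
tool in housing [  -2.89 -180.27] z 157.93785355158474 xaxis [0.3  0.95] zax [-0.  0. -1.] F [-0.55  0.64  0.26] [-0.47  0.29  0.88  1.8  -0.24  1.16  0.18]
cover [  -0.1  -117.79] recess [0. 0.]
cover [  -0.1  -117.79] recess [0. 0.]
```

View pics/w4.png

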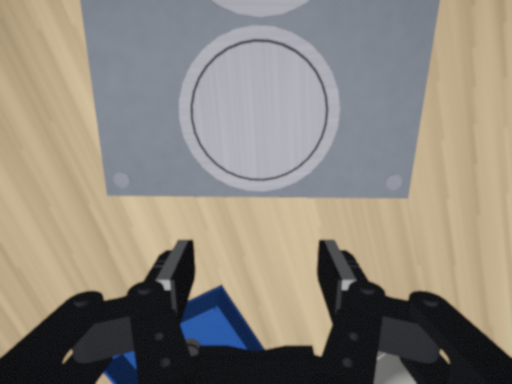

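```bash
python3 -m pendant '[{"offset":[-0.002,0.002,0.03],"rotation":[0,0,0],"fingers":0.3},{"offset":[0,0,0.03],"rotation":[0,0,0],"fingers":0.3},{"offset":[0,0,0.016],"rotation":[0,0,0],"fingers":0.3},{"offset":[0,0,0],"rotation":[0,0,0],"fingers":0.3},{"offset":[0,0,0],"rotation":[0,0,0],"fingers":0.3}]'; python3 st.py
python3 -m pendant '[{"offset":[0,0,0.004],"rotation":[0,0,0],"fingers":0.3},{"offset":[0,0,0],"rotation":[0,0,0],"fingers":0.3}]'
python3 st.py
python3 -m pendant '[{"offset":[0,0,0.003],"rotation":[0,0,0],"fingers":0.3},{"offset":[0,0,0],"rotation":[0,0,0],"fingers":0.3}]'
```

```text
t: 9.2
position: [541.9, -186.1, 83.3]
tool_rot: [0.001, 0.807, 0.59, 0.001]
wrist_force: [-0.3, -0.1, 0.3]
grip_width: 0.7
finger_force: 0.0
tool in housing [   0.32 -182.46] z 83.33179149803597 xaxis [0.3  0.95] zax [ 0. -0. -1.] F [-0.32 -0.11  0.34] [-0.41  0.4   0.83  1.86 -0.34  1.03  0.25]
t: 9.45
position: [541.4, -185.6, 78.6]
tool_rot: [0.0, 0.807, 0.59, 0.0]
wrist_force: [-0.5, -0.5, 0.3]
grip_width: 0.699
finger_force: 0.0
tool in housing [  -0.34 -182.13] z 78.59336010719791 xaxis [0.3  0.95] zax [ 0.  0. -1.] F [-0.55 -0.49  0.33] [-0.41  0.4   0.83  1.86 -0.34  1.02  0.25]
t: 9.7
position: [541.1, -185.6, 75.1]
tool_rot: [-0.0, 0.807, 0.59, -0.0]
wrist_force: [0.4, -0.2, 0.1]
grip_width: 0.7
finger_force: 0.0
```

```bash
for i in 1 2 ; do :; done
python3 -m pendant '[{"offset":[0,0,0.002],"rotation":[0,0,0],"fingers":0.3},{"offset":[0,0,0],"rotation":[0,0,0],"fingers":0.3}]' | grep -E "pos|force"
python3 -m pendant '[{"offset":[0,0,0.0015],"rotation":[0,0,0],"fingers":0.3},{"offset":[0,0,0],"rotation":[0,0,0],"fingers":0.3}]'| grep -E "pos|force"
python3 -m pendant '[{"offset":[0,0,0.0015],"rotation":[0,0,0],"fingers":0.3},{"offset":[0,0,0],"rotation":[0,0,0],"fingers":0.3}]'| grep -E "pos|force"
```

```text
position: [541.1, -185.7, 73.1]
wrist_force: [1.1, 0.2, -0.3]
finger_force: 0.0
position: [541.1, -185.7, 71.7]
wrist_force: [-0.5, -0.7, -0.3]
finger_force: 0.0
position: [541.1, -185.7, 70.2]
wrist_force: [-0.0, 1.0, -0.4]
finger_force: 0.0
```

```bash
python3 -m pendant '[{"offset":[0,0,0.0015],"rotation":[0,0,0],"fingers":0.3},{"offset":[0,0,0],"rotation":[0,0,0],"fingers":0.3}]' | grep -E "pos|force"
python3 -m pendant '[{"offset":[0,0,0.0015],"rotation":[0,0,0],"fingers":0.3},{"offset":[0,0,0],"rotation":[0,0,0],"fingers":0.3}]'| grep -E "pos|force"
```

```text
position: [541.1, -185.7, 68.7]
wrist_force: [-0.5, -0.1, -0.9]
finger_force: 0.0
position: [541.2, -185.7, 67.2]
wrist_force: [-0.0, -0.8, -0.3]
finger_force: 0.0
```

```bash
python3 -m pendant '[{"offset":[0,0,0.0015],"rotation":[0,0,0],"fingers":0.3},{"offset":[0,0,0],"rotation":[0,0,0],"fingers":0.3}]' | grep -E "pos|force"
python3 -m pendant '[{"offset":[0,0,0.0015],"rotation":[0,0,0],"fingers":0.3},{"offset":[0,0,0],"rotation":[0,0,0],"fingers":0.3}]'| grep -E "pos|force"
python3 - <<'E'
from h import *
w=cam('wrist');s=cam('scene')
c=cv2.resize(s['img'][190:290,190:320],(520,400),interpolation=cv2.INTER_CUBIC)
im=np.zeros((400,800,3),np.uint8);im[:,:520]=c;im[:210,520:]=cv2.resize(w['img'],(280,210));cv2.imwrite('pics/w5.png',im[:,:,::-1])
E
```

```text
position: [541.3, -185.8, 67.0]
wrist_force: [-3.4, 1.5, 9.4]
finger_force: 4.7
position: [541.4, -185.8, 66.9]
wrist_force: [-7.0, 2.0, 19.6]
finger_force: 9.9
```

View pics/w5.png

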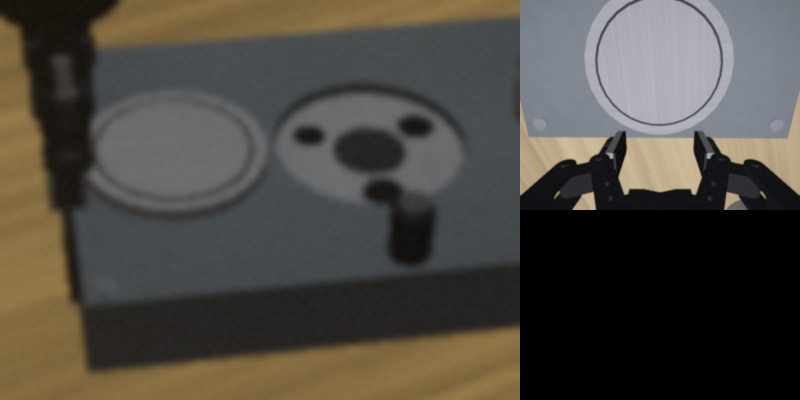

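Contact is at TCP z 67. I'll lift so the tips clear the top by 2 mm, then push along tool +x.

```bash
python3 -m pendant '[{"offset":[0,0.0005,-0.005],"rotation":[0,0,0],"fingers":0.3},{"offset":[0.005,0,0],"rotation":[0,0,0],"fingers":0.3},{"offset":[0.007,0,0],"rotation":[0,0,0],"fingers":0.3},{"offset":[0.008,0,0],"rotation":[0,0,0],"fingers":0.3},{"offset":[0.008,0,0],"rotation":[0,0,0],"fingers":0.3},{"offset":[0.008,0,0],"rotation":[0,0,0],"fingers":0.3},{"offset":[0.008,0,0],"rotation":[0,0,0],"fingers":0.3},{"offset":[0.008,0,0],"rotation":[0,0,0],"fingers":0.3},{"offset":[0.008,0,0],"rotation":[0,0,0],"fingers":0.3}]'
python3 -m pendant '[{"offset":[0.008,0,0],"rotation":[0,0,0],"fingers":0.3},{"offset":[0.008,0,0],"rotation":[0,0,0],"fingers":0.3},{"offset":[0.008,0,0],"rotation":[0,0,0],"fingers":0.3},{"offset":[0.008,0,0],"rotation":[0,0,0],"fingers":0.3},{"offset":[0,0,0],"rotation":[0,0,0],"fingers":0.3}]'
python3 st.py
python3 - <<'E'
from h import *
w=cam('wrist');s=cam('scene')
c=cv2.resize(s['img'][190:290,190:320],(520,400),interpolation=cv2.INTER_CUBIC)
im=np.zeros((400,800,3),np.uint8);im[:,:520]=c;im[:210,520:]=cv2.resize(w['img'],(280,210));cv2.imwrite('pics/w6.png',im[:,:,::-1])
E
```

```text
t: 12.68
position: [560.0, -128.1, 69.2]
tool_rot: [-0.0, 0.807, 0.59, 0.0]
wrist_force: [-0.2, -0.5, 0.1]
grip_width: 0.699
finger_force: 0.5
t: 13.3
position: [570.0, -97.0, 69.3]
tool_rot: [-0.0, 0.807, 0.591, 0.0]
wrist_force: [0.2, 0.8, -0.2]
grip_width: 0.698
finger_force: 0.0
tool in housing [ -0.47 -89.03] z 69.31743138884816 xaxis [0.3  0.95] zax [ 0.  0. -1.] F [ 0.21  0.8  -0.23] [-0.54  0.42  0.79  1.85 -0.35  1.01  0.1 ]
```

View pics/w6.png

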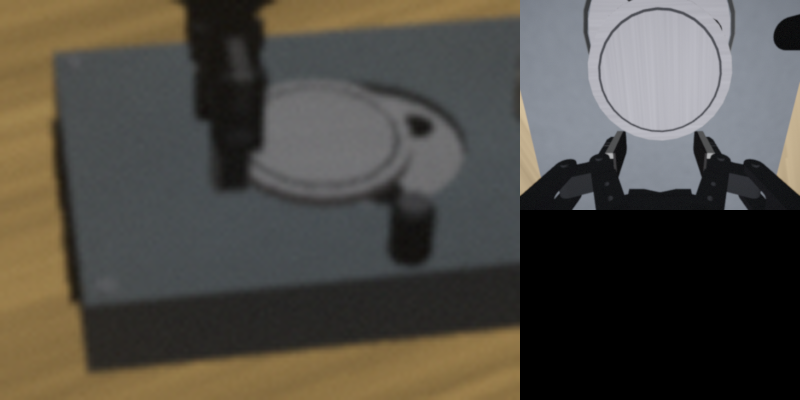

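The cover is sliding straight and is already partly over the recess. I'll keep going slowly.

```bash
python3 -m pendant '[{"offset":[0.004,0,0],"rotation":[0,0,0],"fingers":0.3},{"offset":[0.004,0,0],"rotation":[0,0,0],"fingers":0.3},{"offset":[0.004,0,0],"rotation":[0,0,0],"fingers":0.3},{"offset":[0.004,0,0],"rotation":[0,0,0],"fingers":0.3},{"offset":[0.004,0,0],"rotation":[0,0,0],"fingers":0.3},{"offset":[0.002,0,0],"rotation":[0,0,0],"fingers":0.3},{"offset":[0,0,0],"rotation":[0,0,0],"fingers":0.3}]'
python3 st.py
python3 -m pendant '[{"offset":[0.002,0,0],"rotation":[0,0,0],"fingers":0.3},{"offset":[0.002,0,0],"rotation":[0,0,0],"fingers":0.3},{"offset":[0.002,0,0],"rotation":[0,0,0],"fingers":0.3},{"offset":[0,0,0],"rotation":[0,0,0],"fingers":0.3}]'
python3 st.py
```

```text
t: 14.28
position: [576.5, -76.9, 69.4]
tool_rot: [-0.0, 0.807, 0.59, 0.0]
wrist_force: [0.0, -1.3, -0.4]
grip_width: 0.703
finger_force: 0.1
tool in housing [ -0.54 -67.89] z 69.39659856321653 xaxis [0.3  0.95] zax [ 0.  0. -1.] F [ 0.   -1.33 -0.37] [-0.56  0.43  0.79  1.85 -0.35  1.01  0.06]
t: 14.78
position: [578.2, -71.0, 69.2]
tool_rot: [-0.0, 0.807, 0.59, 0.0]
wrist_force: [0.2, -0.6, 0.2]
grip_width: 0.698
finger_force: 0.1
tool in housing [ -0.78 -61.79] z 69.22631691598713 xaxis [0.3  0.95] zax [-0.  0. -1.] F [ 0.2  -0.64  0.21] [-0.57  0.43  0.79  1.84 -0.35  1.01  0.05]
```

```bash
python3 -m pendant '[{"offset":[0.002,0,0],"rotation":[0,0,0],"fingers":0.3},{"offset":[0.001,0,0],"rotation":[0,0,0],"fingers":0.3},{"offset":[0,0,0],"rotation":[0,0,0],"fingers":0.3}]'
python3 st.py
python3 - <<'E'
from st import *
w=cam('wrist');s=cam('scene')
for z in (50,53,56): print(z,'cover',circ(w,H,z,55,8)[0],hs(circ(w,H,z,55,8)[1:]), hs(circ(s,H,z,55,8)[1:]))
c=cv2.resize(s['img'][190:290,190:320],(400,308),interpolation=cv2.INTER_CUBIC)
im=np.zeros((308,800,3),np.uint8);im[:,:400]=c;im[:300,400:]=cv2.resize(w['img'],(400,300));cv2.imwrite('pics/w7.png',im[:,:,::-1])
E
```

```text
t: 15.15
position: [579.1, -68.4, 69.3]
tool_rot: [-0.0, 0.807, 0.59, 0.0]
wrist_force: [0.1, 0.4, -0.0]
grip_width: 0.701
finger_force: 0.1
tool in housing [ -0.67 -59.04] z 69.32920127547563 xaxis [0.3  0.95] zax [ 0.  0. -1.] F [ 0.07  0.44 -0.03] [-0.58  0.43  0.78  1.84 -0.35  1.02  0.05]
50 cover 4434.2705078125 [-1.88  2.54] [-8.07 -1.05]
53 cover 6602.90625 [ 0.13 -3.64] [-4.45 -2.5 ]
56 cover 6631.5546875 [-0.02 -3.16] [-0.97 -3.47]
```

View pics/w7.png

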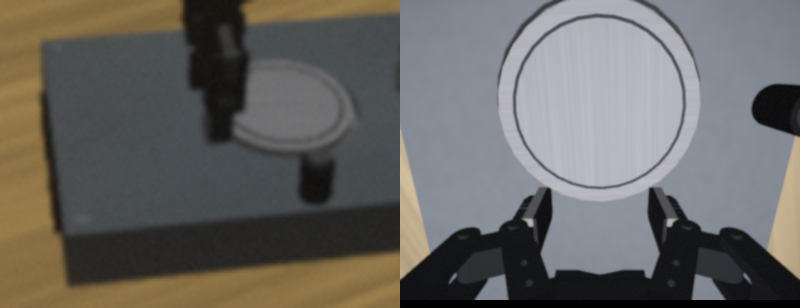

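The cover is about 3 mm short, with a gap at its far edge.

```bash
python3 -m pendant '[{"offset":[0.001,0,0],"rotation":[0,0,0],"fingers":0.3},{"offset":[0.001,0,0],"rotation":[0,0,0],"fingers":0.3},{"offset":[0,0,0],"rotation":[0,0,0],"fingers":0.3}]'
python3 st.py
python3 -m pendant '[{"offset":[0.001,0,0],"rotation":[0,0,0],"fingers":0.3},{"offset":[0,0,0],"rotation":[0,0,0],"fingers":0.3}]'
python3 - <<'E'
from st import *
w=cam('wrist')
for z in (51,53,55,57): c=circ(w,H,z,55,6);print(z,'cover',c[0],hs(c[1:]))
E
```

```text
t: 15.62
position: [579.6, -66.7, 69.3]
tool_rot: [-0.0, 0.807, 0.59, -0.0]
wrist_force: [0.7, 0.3, -0.6]
grip_width: 0.702
finger_force: 0.3
tool in housing [ -0.72 -57.23] z 69.25317616008648 xaxis [0.3  0.95] zax [-0.  0. -1.] F [ 0.72  0.35 -0.63] [-0.58  0.43  0.78  1.84 -0.35  1.02  0.04]
t: 15.88
position: [580.1, -65.7, 69.4]
tool_rot: [0.0, 0.807, 0.59, 0.0]
wrist_force: [-0.8, -0.2, 0.3]
grip_width: 0.701
finger_force: 0.1
51 cover 6785.91796875 [ 0.94 -1.27]
53 cover 6946.890625 [ 0.78 -0.8 ]
55 cover 6147.185546875 [ 0.63 -0.32]
57 cover 5329.244140625 [-0.31  0.95]
```

```bash
python3 -m pendant '[{"offset":[0.001,0,0],"rotation":[0,0,0],"fingers":0.3},{"offset":[0,0,0],"rotation":[0,0,0],"fingers":0.3},{"offset":[-0.012,0,0],"rotation":[0,0,0],"fingers":0.3},{"offset":[0,0,-0.03],"rotation":[0,0,0],"fingers":0.3},{"offset":[0,0,-0.02],"rotation":[0,0,0],"fingers":1},{"offset":[0,0,0],"rotation":[0,0,0],"fingers":1},{"offset":[0,0,0],"rotation":[0,0,0],"fingers":1},{"offset":[0,0,0],"rotation":[0,0,0],"fingers":1},{"offset":[0,0,0],"rotation":[0,0,0],"fingers":1}]'
python3 - <<'E'
from st import *
w=cam('wrist');save(w,'w8')
print(hs(o['position']))
for z in (51,53,55,57): c=circ(w,H,z,55,6);print(z,'cover',c[0],hs(c[1:]))
E
```

```text
t: 17.05
position: [576.2, -76.2, 118.6]
tool_rot: [-0.0, 0.807, 0.59, -0.001]
wrist_force: [-0.1, 0.8, -0.1]
grip_width: -0.001
finger_force: 0.0
[ -1.05 -67.36]
51 cover 7009.2294921875 [ 0.78 -0.8 ]
53 cover 7003.546875 [ 0.15 -0.48]
55 cover 6152.5458984375 [ 0.15 -0.48]
57 cover 5805.81640625 [-1.11  0.17]
```

View pics/w8.png

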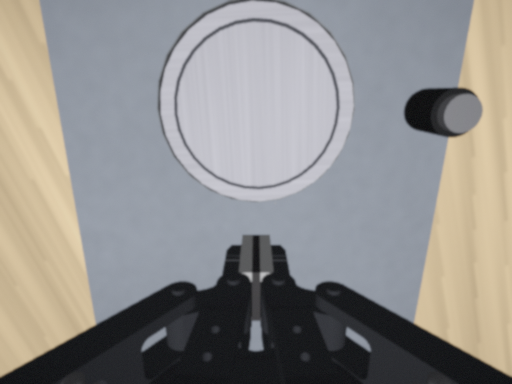

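The cover sits centred in the recess at (256,100). I've now viewed 12 pictures, which is over the limit of 10, so from here I go by numbers only. Next I press above stud 2.

```bash
python3 -m pendant '[{"offset":[0.0345,-0.018,0],"rotation":[0,0,0],"fingers":1},{"offset":[0,0,0.02],"rotation":[0,0,0],"fingers":1},{"offset":[0,0,0.016],"rotation":[0,0,0],"fingers":1},{"offset":[0,0,0],"rotation":[0,0,0],"fingers":1}]'|grep -E "pos|force"
python3 -m pendant '[{"offset":[0,0,0.002],"rotation":[0,0,0],"fingers":1},{"offset":[0,0,0.002],"rotation":[0,0,0],"fingers":1},{"offset":[0,0,0],"rotation":[0,0,0],"fingers":1}]'|grep -E "pos|force"
python3 -m pendant '[{"offset":[0,0,0.002],"rotation":[0,0,0],"fingers":1},{"offset":[0,0,0],"rotation":[0,0,0],"fingers":1}]'|grep -E "pos|force"
python3 -m pendant '[{"offset":[0,0,0.002],"rotation":[0,0,0],"fingers":1},{"offset":[0,0,0],"rotation":[0,0,0],"fingers":1}]'|grep -E "pos|force"
```

```text
position: [568.5, -39.2, 81.5]
wrist_force: [0.2, 0.3, 0.5]
finger_force: 0.0
position: [570.1, -38.2, 79.5]
wrist_force: [0.1, -0.1, 0.1]
finger_force: 0.0
position: [569.9, -37.9, 77.3]
wrist_force: [-0.1, -0.4, 0.0]
finger_force: 0.0
position: [570.2, -38.0, 75.8]
wrist_force: [-1.3, 1.1, 3.7]
finger_force: 2.0
```

```bash
python3 -m pendant '[{"offset":[0,0,0.002],"rotation":[0,0,0],"fingers":1},{"offset":[0,0,0],"rotation":[0,0,0],"fingers":1}]'|grep -E "pos|wrist"
python3 -m pendant '[{"offset":[0,0,0.002],"rotation":[0,0,0],"fingers":1},{"offset":[0,0,0],"rotation":[0,0,0],"fingers":1}]'|grep -E "pos|wrist"
python3 -m pendant '[{"offset":[0,0,0.002],"rotation":[0,0,0],"fingers":1},{"offset":[0,0,0],"rotation":[0,0,0],"fingers":1}]'|grep -E "pos|wrist"
```

```text
position: [570.1, -38.2, 74.2]
wrist_force: [-2.2, 0.3, 7.4]
position: [570.2, -38.3, 73.4]
wrist_force: [-6.4, 1.1, 17.3]
position: [570.3, -38.3, 73.1]
wrist_force: [-11.7, 0.4, 30.2]
```

```bash
python3 -m pendant '[{"offset":[0,0,-0.018],"rotation":[0,0,0],"fingers":1},{"offset":[0.033,0,0],"rotation":[0,0,0],"fingers":1},{"offset":[0.033,0,0],"rotation":[0,0,0],"fingers":1},{"offset":[0,0,0.007],"rotation":[0,0,0],"fingers":1},{"offset":[0,0,0],"rotation":[0,0,0],"fingers":1}]'|grep -E "pos|wrist"
python3 -m pendant '[{"offset":[0,0,0.002],"rotation":[0,0,0],"fingers":1},{"offset":[0,0,0.002],"rotation":[0,0,0],"fingers":1},{"offset":[0,0,0],"rotation":[0,0,0],"fingers":1}]'|grep -E "pos|wrist"
python3 -m pendant '[{"offset":[0,0,0.002],"rotation":[0,0,0],"fingers":1},{"offset":[0,0,0.002],"rotation":[0,0,0],"fingers":1},{"offset":[0,0,0],"rotation":[0,0,0],"fingers":1}]'|grep -E "pos|wrist"
```

```text
position: [589.2, 24.2, 79.5]
wrist_force: [-0.1, -0.3, -0.1]
position: [590.2, 23.9, 76.7]
wrist_force: [0.6, -1.1, 1.9]
position: [590.2, 24.3, 73.5]
wrist_force: [-2.5, -1.0, 9.3]
```

```bash
python3 -m pendant '[{"offset":[0,0,0.002],"rotation":[0,0,0],"fingers":1},{"offset":[0,0,0.002],"rotation":[0,0,0],"fingers":1},{"offset":[0,0,0],"rotation":[0,0,0],"fingers":1}]'|grep -E "pos|wrist"
python3 -m pendant '[{"offset":[0,0,-0.019],"rotation":[0,0,0],"fingers":1},{"offset":[-0.017,0.028,0],"rotation":[0,0,0],"fingers":1},{"offset":[-0.0155,0.028,0],"rotation":[0,0,0],"fingers":1},{"offset":[0,0,0.007],"rotation":[0,0,0],"fingers":1},{"offset":[0,0,0],"rotation":[0,0,0],"fingers":1}]'|grep -E "pos|wrist"
python3 -m pendant '[{"offset":[0,0,0.002],"rotation":[0,0,0],"fingers":1},{"offset":[0,0,0.002],"rotation":[0,0,0],"fingers":1},{"offset":[0,0,0],"rotation":[0,0,0],"fingers":1}]'|grep -E "pos|wrist"
python3 -m pendant '[{"offset":[0,0,0.002],"rotation":[0,0,0],"fingers":1},{"offset":[0,0,0.002],"rotation":[0,0,0],"fingers":1},{"offset":[0,0,0],"rotation":[0,0,0],"fingers":1}]'|grep -E "pos|wrist"
python3 -m pendant '[{"offset":[0,0,0.002],"rotation":[0,0,0],"fingers":1},{"offset":[0,0,0.002],"rotation":[0,0,0],"fingers":1},{"offset":[0,0,0],"rotation":[0,0,0],"fingers":1}]'|grep -E "pos|wrist"
```

```text
position: [590.6, 24.0, 72.5]
wrist_force: [-11.3, -1.2, 30.1]
position: [632.4, -22.4, 79.2]
wrist_force: [-0.7, -0.1, -0.7]
position: [633.2, -22.4, 76.2]
wrist_force: [0.0, -0.4, -0.6]
position: [633.9, -22.9, 73.3]
wrist_force: [-0.5, 1.1, 5.1]
position: [634.2, -23.0, 72.2]
wrist_force: [-8.5, 0.8, 22.2]
```

```bash
python3 -m pendant '[{"offset":[0,0,0.002],"rotation":[0,0,0],"fingers":1},{"offset":[0,0,0],"rotation":[0,0,0],"fingers":1}]'|grep -E "pos|wrist"
python3 -m pendant '[{"offset":[0,0,-0.014],"rotation":[0,0,0],"fingers":1},{"offset":[-0.017,-0.028,0],"rotation":[0,0,0],"fingers":1},{"offset":[-0.0165,-0.028,0],"rotation":[0,0,0],"fingers":1},{"offset":[0,0,0.006],"rotation":[0,0,0],"fingers":1},{"offset":[0,0,0.004],"rotation":[0,0,0],"fingers":1},{"offset":[0,0,0],"rotation":[0,0,0],"fingers":1}]'|grep -E "pos|wrist"
python3 -m pendant '[{"offset":[0,0,0.002],"rotation":[0,0,0],"fingers":1},{"offset":[0,0,0.002],"rotation":[0,0,0],"fingers":1},{"offset":[0,0,0],"rotation":[0,0,0],"fingers":1}]'|grep -E "pos|wrist"
python3 -m pendant '[{"offset":[0,0,-0.014],"rotation":[0,0,0],"fingers":1},{"offset":[0.033,0,0],"rotation":[0,0,0],"fingers":1},{"offset":[0.033,0,0],"rotation":[0,0,0],"fingers":1},{"offset":[0,0,0.008],"rotation":[0,0,0],"fingers":1},{"offset":[0,0,0],"rotation":[0,0,0],"fingers":1}]'|grep -E "pos|wrist"
python3 -m pendant '[{"offset":[0,0,0.003],"rotation":[0,0,0],"fingers":1},{"offset":[0,0,0.003],"rotation":[0,0,0],"fingers":1},{"offset":[0,0,0],"rotation":[0,0,0],"fingers":1}]'|grep -E "pos|wrist"
```

```text
position: [634.2, -23.1, 72.1]
wrist_force: [-12.7, 2.4, 34.0]
position: [569.5, -38.2, 72.1]
wrist_force: [-10.8, 0.1, 20.9]
position: [569.7, -38.2, 71.9]
wrist_force: [-21.9, 1.3, 49.9]
position: [591.2, 26.1, 72.2]
wrist_force: [-0.4, 0.6, 1.4]
position: [591.3, 25.7, 71.9]
wrist_force: [-14.0, 3.9, 40.1]
```

```bash
python3 -m pendant '[{"offset":[0,0,-0.018],"rotation":[0,0,0],"fingers":1},{"offset":[0,-0.032,0],"rotation":[0,0,0],"fingers":1},{"offset":[0,-0.032,0],"rotation":[0,0,0],"fingers":1},{"offset":[0,0,0.008],"rotation":[0,0,0],"fingers":1},{"offset":[0,0,0.004],"rotation":[0,0,0],"fingers":1},{"offset":[0,0,0],"rotation":[0,0,0],"fingers":1}]'|grep -E "pos|wrist"
python3 -m pendant '[{"offset":[0,0,0.003],"rotation":[0,0,0],"fingers":1},{"offset":[0,0,0.002],"rotation":[0,0,0],"fingers":1},{"offset":[0,0,0],"rotation":[0,0,0],"fingers":1}]'|grep -E "pos|wrist"
```

```text
position: [530.0, 43.3, 72.2]
wrist_force: [0.3, -0.1, -0.6]
position: [530.3, 43.3, 71.9]
wrist_force: [-15.8, -1.4, 43.4]
```

The housing top reads the same height (71.9) as all three press points, so the cover is flush. I'll retreat and check by numbers.

```bash
python3 -m pendant '[{"offset":[0,0,-0.03],"rotation":[0,0,0],"fingers":1},{"offset":[0,0,-0.06],"rotation":[0,0,0],"fingers":1},{"offset":[0,0,-0.06],"rotation":[0,0,0],"fingers":1},{"offset":[-0.05,0,-0.03],"rotation":[0,0,0],"fingers":1},{"offset":[-0.05,0,0],"rotation":[0,0,0],"fingers":1},{"offset":[0,0,0],"rotation":[0,0,0],"fingers":1},{"offset":[0,0,0],"rotation":[0,0,0],"fingers":1}]'
python3 - <<'E'
from st import *
import pickle
w=cam('wrist');t=cam('top');t0=pickle.load(open('f0.pkl','rb'))['top']
for n,f in(('w',w),('t',t)):
    c=circ(f,H,50,55,6);print(n,'cover',c[0],hs(c[1:]),'tin',circ(f,(622,97.5),105,24)[1:])
d=np.abs(t['img'].astype(int)-t0['img']).max(2)
for n,(u,v) in dict(wrench=(131,115),batt=(117,190),oil=(362,130)).items():print(n,(d[v-28:v+28,u-22:u+22]>40).sum())
print('tray changed px',np.argwhere(d[180:218,338:370]>25).mean(0)+[180,338])
E
```

```text
t: 27.1
position: [499.0, -51.0, 247.3]
tool_rot: [0.0, 0.808, 0.59, 0.0]
wrist_force: [0.3, 0.7, 0.2]
grip_width: 0.002
finger_force: 0.0
w cover 5886.875 [-0.63  0.32] tin [630.  105.5]
t cover 1435.619140625 [-2.71 -2.98] tin [622.  98.]
wrench 0
batt 0
oil 0
tray changed px [197.4 353.3]
```

```bash
python3 -c "
from rig import robot
print(robot.hand_in())"
```

```text
the job is handed in; nothing more can be done
None
```

I handed the job in at about 27 s: the socket is in the blue tray, the cover is pressed flush (within about 0.5 mm at three points) and centred in the recess, and the tin, battery, oil bottle and wrench did not move; I viewed 12 pictures, 2 over the limit of 10, and no verdict came back.

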